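Eject a cast bracket from its mould with the knock-out rod

ROBOT

A 7-joint arm with a two-finger parallel gripper is mounted at the origin on the work surface. World frame = base frame: x ahead of the robot, y to its left, z up, the work surface at z = 0. Lengths are in m, angles in rad, forces in N, time in s.
With the tool pointing down it reaches from about 0.4 to 0.85 m from the base axis. Payload 4.4 kg.
Tool frame: the origin (TCP) lies between the finger pads; the fingertips stand 11 mm ahead of it and the grasp point (between the pads) lies 8 mm behind it (env.finger_overhang is the distance from the TCP to the fingertips, in m); z points along the fingers, y is the line along which they close (so a half turn about z gives the same grasp; the last joint's range is limited). The gripper opens to 94 mm and grips with 3 to 60 N. Pads are 16 mm wide; open, the fingers measure 119 mm over their backs; the gripper's body (75 mm by 177 mm) begins 78 mm behind the grasp point.
Start: joints at [1.106, 0.628, 0.038, 1.517, -0.027, 0.996, -0.02], TCP at [0.252, -0.599, 0.216] pointing down, gripper open.
Joint ranges: [-3.06, 3.06], [-0.37, 2.12], [-1.25, 1.32], [0.18, 2.47], [-1.1, 4.24], [0.23, 1.98], [-2.94, 2.94]. Speed limits (rad/s): [2.57, 2.57, 3.14, 3.14, 3.14, 3.14, 3.14].

INTERFACE

Orientations are given as a 3x3 rotation matrix whose columns are the frame's x, y, z axes.
In Python, from cell import env, read_camera, calibration gives the robot as it stands. The module is installed in compiled form; this text tells all that it offers.
- The arm moves only by the tool send_rows, never from a script. Its argument "deltas" is a list of rows, each an object of numbers: "hand": the closure in counts, from 0 (fully open) to 255 (shut); "x", "y", "z": the shift along the tool's x, y, z in cm; "ax", "ay", "az": the turn, a rotation vector about the tool's x, y, z in degrees. In form: [{"hand": .., "x": .., "y": .., "z": .., "ax": .., "ay": .., "az": ..}, ...]. A call has 1 to 12 rows; each row shifts and turns the commanded pose from where the row before left it, along the tool's axes as they then stand; what a row does not reach is not made up. A row lasts 1/10 s, in which the tool goes at most 50 mm and 8.59 degrees, less where a joint would pass 70% of its speed; a pose out of reach is approached as far as the arm can. A call with a gripper value outside its range is refused whole. The fingers move at their own pace and stop on an object; "force" is the grip in N (left out, the last holds). Time passes only in rows, so rows that do not move let the fingers close. It gives the time, the measured TCP pose, the force, the opening and the grip force at its end, in the units of the state.
- env.get_state(): the state, without advancing time (a new reading comes with each control period).
- read_camera(name): name is "scene" or "top"; returns (picture, depth): 400x640x3 uint8, blue, green, red; 400x640 float32, m along the optical axis (not along the pixel's ray), 0 where there is no reading.
- calibration(name): a dict with "fovy" (degrees; the focal length in pixels is half the picture's height over the tangent of half this angle, whatever the lens; pixels are square), "cx", "cy" (the principal point, pixels), "k1" (the pictures are not rectified: a ray, as slopes to the right and down, at radius r is drawn at 1 + k1 r^2 times it, then the intrinsics apply), "cam_to_world" (4x4, takes a point from camera to world coordinates). Camera axes: x right, y down, z forward; pixel columns grow to the right and rows downward; lengths in m; the calibration is good to about 2 mm. A picture is of the moment at which its call begins. calibration takes no time and is no camera call.
- env.finish_job(): hands the job in; it is judged then, once.
The state is a dict: "time_s": time; "joints": joint angles; "qvel": joint speeds; "effort": joint torques, N m; "eef_pos": TCP position; "ee_rot": TCP orientation; "wrist_force": force on the tool from outside, world axes, zero at the start; "ft_torque": the same for the moment, N m; "width": finger opening in m; "finger_force": force on a finger pad.
Only numpy, scipy, OpenCV 4.12 (cv2) and the standard library are available. Lean on these libraries where they do the work, as an engineer would, in place of code of your own. Each camera call takes 0.05 s, during which the arm holds its last target. There are 200 camera calls.

TASK

Take the thin knock-out rod from the tool rack and push it through the narrow slot in the side of the mould, pressing the hidden tab behind it all the way in, so that the casting is pushed up as far as it goes. Put the rod back in its empty cradle in the rack, then lift the T-shaped casting out of the mould and lay it flat in the steel tray, same face up, without dropping it. Leave the other tools and containers where they are.

Things in the scene. Friction and masses are not known exactly. Their poses are not given: they have to be found in the camera images.
- mould: Fixed hollow aluminium mould, 110 (x) x 120 (y) x 85 mm high. Origin: centre of its underside on the bench; z up. Its top face (z = 85) has an open T-shaped cavity 25 mm deep that fits the casting with 1.5 mm clearance all round. The slot is in its -x face; the rod goes in level along the mould's +x. The slot faces roughly to the robot's left (+y), turned up to 25 degrees towards the far side.
- slot (a point): Centre of the slot's mouth on the mould's -x face (mould frame -55, 0, 35 mm); axes as the mould's. Slot 26 mm wide (y), 15 mm high, through a 10 mm wall. Two dark guide ears beside it, 6 mm thick, 26 mm apart, z 20 to 50 mm, stand 14 mm out of the face and show from above.
- latch_tab: Hidden steel tab inside the mould behind the slot, 44 (y) x 30 (z) x 8 mm. Origin: centre of the face that the rod presses, at first 28 mm behind the slot's mouth. It slides 16 mm along the mould's +x to a firm stop, against friction of about 10 N, stays where it is left, and drives the ejector pins up one for one.
- ejector (a joint): Height in m by which the ejector pins have raised the casting: 0 down, 0.016 at the top (tab fully in). The pins stay up by friction of about 8 N: pressing hard down on the casting would sink them.
- casting: White resin T bracket, 80 (x) x 70 (y) x 24 mm, about 0.12 kg, flat top and bottom, three dark hole marks on top. Origin: centre of the 80 x 70 outline on its underside; z up. Stem 30 mm wide (y), x -40 to 12; crossbar 70 mm wide, x 12 to 40; centre of mass x = 8. At first in the cavity, axes as the mould's, origin at mould (0, 0, 60), top 1 mm below the mould's face, so not grippable.
- casting_grip (a point): A good grip on the casting: on the stem's centre line at casting x = -4 mm, on its top face (z = 24 mm), fingers closing along the casting's y (30 mm wide). With the ejector up the top stands 15 mm proud of the mould's face; keep the fingertips just above that face.
- rod: Knock-out rod: square aluminium handle 18 x 18 x 100 mm, thin round steel shaft 8 mm across, 75 mm long, along its +x; 0.13 kg. Origin: handle's centre, on the axis; shaft from x = 50 to its tip at x = 125 mm; centre of mass near x = 20. Lies level in one of the rack's two cradles, shaft along the rack's +x, origin 44 mm above the bench; taken by the handle from above.
- rack: Fixed wooden rack, 110 (x) x 130 (y) x 49 mm. Origin: centre of its underside. Two cradles at y = +40 and -40 mm, each two notches 26 mm wide, 14 mm deep, in 8 mm cheeks at x = -40 and +40 mm; notch floor 35 mm above the bench. A tool lies along the rack's x, handle's centre over x = 0 and 44 mm above the bench; between the cheeks (72 mm) the handle is free.
- rod_tip (a point): Tip of the knock-out rod's shaft, on its axis.
- drift: Bystander: a second tool with the same handle but a thick short shaft (18 mm diameter, 42 mm long) that does not fit the slot; lies in the other cradle. Origin: centre of its handle.
- tray: Fixed low steel tray, 140 (x) x 120 (y) x 22 mm high, walls 4 mm, floor 4 mm thick, open on top, empty. Origin: centre of its underside.
- mallet: Bystander: hammer with wooden handle, 240 mm, lying on the bench.
- jar: Bystander: jar, 60 mm across, 85 mm high.
- cup: Bystander: white mixing cup, 72 mm across, 85 mm high.
- brush: Bystander: brush, 200 mm, lying on the bench.
- can: Bystander: can, 68 mm across, 120 mm high.
- block: Bystander: wooden block 90 x 40 x 30 mm.

How it is judged:
On the way, in this order (a step that is already met when the one before it is completed fails the run):
1. the knock-out rod is held in the gripper, lifted out of its cradle (z of rod in the frame of rack above 0.06 m and contact force between the fingers and rod above 1 N), for 0.1 s.
2. the rod, through the slot, presses the hidden tab fully in: the casting is up (ejector above 14 mm) (value of joint ejector above 0.014 m and contact force between rod and latch_tab above 0.5 N and x of rod_tip in the frame of slot above 0.02 m), for 0.1 s.
3. the rod lies in its cradle in the rack again, let go (x of rod in the frame of rack between -0.02 and 0.02 m and z of rod in the frame of rack between 0.04 and 0.048 m and (y of rod in the frame of rack between 0.032 and 0.048 m or y of rod in the frame of rack between -0.048 and -0.032 m) and angle between the x axis of rod and the x axis of rack, either way round below 0.12 rad and contact force between the fingers and rod below 0.1 N), for 0.2 s.
4. the casting is lifted clear of the mould in the gripper (z of casting in the frame of mould above 0.088 m and contact force between the fingers and casting above 0.5 N), for 0.1 s.
At the end, for the whole second after the job is handed in: The casting lies flat on the tray's floor, same face up (within 0.1 rad), inside the walls, at rest and released; the knock-out rod lies at rest in a cradle of the rack: handle's centre within 20 mm along and 8 mm across, 40 to 48 mm above the bench, aligned within 0.12 rad (all of step 3 and x of casting in the frame of tray between -0.066 and 0.066 m and y of casting in the frame of tray between -0.056 and 0.056 m and z of casting in the frame of tray between 0.001 and 0.008 m and angle between casting's own z axis and vertical below 0.1 rad and linear speed of each of casting, rod below 0.02 m/s); the robot touches nothing.
It fails at once if the casting falls: not held by the fingers and moving faster than 0.7 m/s (a drop of about 25 mm) (linear speed of casting above 0.7 m/s and contact force between the fingers and casting below 0.1 N).
It fails at once if another tool or container (drift, mallet, jar, cup, brush, can, block) is moved by more than 40 mm (distance of any of drift, mallet, jar, cup, brush, can, block from where it was at the start of the episode above 0.04 m).
It also fails if it takes over 62 s, if anything falls off the work surface, if the arm or the gripper's body presses on something with over 40 N, if the wrist force passes 120 N, or if a joint passes its speed limit or range.

## Working session

There is one attempt and no reset: what is moved stays moved. The work goes in short steps, Python scripts to look and compute and a tool call to move; the robot and the scene stay as the last step left them, time stands still between calls to the robot, and variables do not carry over. Pictures are saved under pics/ and viewed, at most 10 in all, crops included, and the job is handed in when it is done.

Besides the shell and the picture viewer there is one more tool, called after "Emit:" as name(argument=value, ...), one argument or row to a line, values as JSON. send_rows: Moves the arm, as the interface text tells. Its arguments: {"type":"object","properties":{"deltas":{"type":"array"},"force":{"type":"number"}},"required":["deltas"]}

```bash
mkdir -p pics; cat > h.py <<'E'
import numpy as np, cv2
from cell import env, read_camera, calibration
def cloud(name):
    im,d=read_camera(name); c=calibration(name)
    h,w=d.shape; f=h/2/np.tan(np.radians(c["fovy"])/2)
    K=np.array([[f,0,c["cx"]],[0,f,c["cy"]],[0,0,1]])
    u,v=np.meshgrid(np.arange(w),np.arange(h))
    p=cv2.undistortPoints(np.stack([u,v],-1).reshape(-1,1,2).astype(np.float64),K,np.array([c["k1"],0,0,0,0])).reshape(h,w,2)
    P=np.dstack([p*d[...,None],d]); T=np.array(c["cam_to_world"])
    W=P@T[:3,:3].T+T[:3,3]; W[d==0]=np.nan
    return im,W
E
python3 - <<'E'
from h import *
for n in ("top","scene"):
    im,W=cloud(n); np.save(n+".npy",W); cv2.imwrite(f"pics/{n}0.png",im)
    print(n,calibration(n)["cam_to_world"])
s=env.get_state(); print(s)
E
```

```text
top [[ 0.00369251 -0.99674212  0.08056992  0.48997203]
 [-0.99996188 -0.00431788 -0.00758895  0.00662333]
 [ 0.00791211 -0.08053882 -0.99672007  1.45519455]
 [ 0.          0.          0.          1.        ]]
scene [[-0.82108214  0.44498826 -0.35750464  0.99863348]
 [ 0.57062594  0.65579347 -0.49428834  0.57851686]
 [ 0.0144967  -0.60985275 -0.79238215  1.03056592]
 [ 0.          0.          0.          1.        ]]
{'time_s': 0.1, 'joints': array([ 1.10618404,  0.62925052,  0.0384492 ,  1.51826648, -0.02696212,
        0.99633697, -0.02000719]), 'qvel': array([-7.00336231e-04, -1.08559263e-03,  6.46923508e-04, -3.48890372e-03,
       -1.64561518e-04,  8.83803459e-05,  8.48354152e-04]), 'effort': array([ 3.04483961e-03, -5.50804281e+01,  1.14727244e+00, -1.87119377e+01,
       -5.22331009e-02,  1.92371994e-02,  6.15943418e-05]), 'eef_pos': array([ 0.25219318, -0.59843288,  0.21564869]), 'ee_rot': array([[ 9.21519010e-01,  3.88332576e-01, -7.24730631e-04],
       [ 3.88333249e-01, -9.21517647e-01,  1.58551430e-03],
       [-5.21452146e-05, -1.74251857e-03, -9.99998480e-01]]), 'wrist_force': array([-0.70336877,  0.305088  , -0.80635052]), 'ft_torque': array([ 0.04087182,  0.03366204, -0.034204  ]), 'finger_force': 0.0, 'width': 0.09371536990912478}
```

View pics/top0.png

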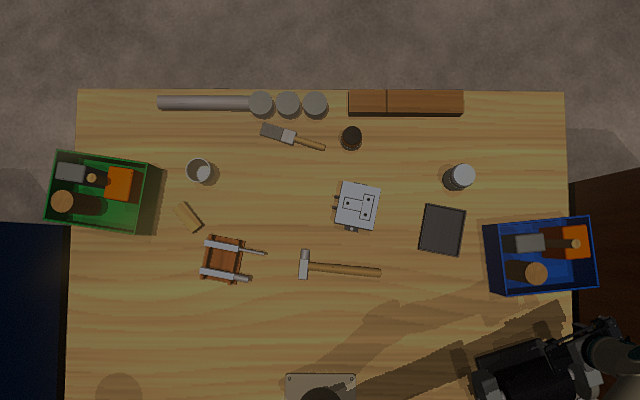

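View pics/scene0.png

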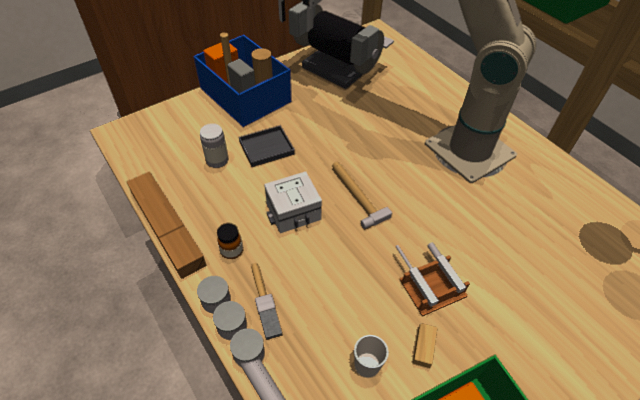

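Top view: rack at (225,260), thin rod in the far cradle with tip at (267,253), mould at (357,205), tray (442,230). I'll zoom in on the mould and rack.

```bash
python3 - <<'E'
from h import *
im=cv2.imread("pics/top0.png")
a=cv2.resize(im[170:240,320:400],(800,600)[:0] or None,fx=5,fy=5,interpolation=cv2.INTER_CUBIC)
b=cv2.resize(im[225:295,190:270],None,fx=5,fy=5,interpolation=cv2.INTER_CUBIC)
cv2.imwrite("pics/z1.png",cv2.convertScaleAbs(np.hstack([a,b]),alpha=1.6))
W=np.load("top.npy")
def rect(sl,zlo,zhi,name):
    P=W[sl].reshape(-1,3); P=P[(P[:,2]>zlo)&(P[:,2]<zhi)]
    r=cv2.minAreaRect(P[:,:2].astype(np.float32)); print(name,len(P),r,np.median(P[:,2]))
rect(np.s_[170:240,320:400],.075,.1,"mould top")
rect(np.s_[195:265,410:475],.012,.03,"tray rim")
rect(np.s_[225:295,190:280],.03,.07,"rack")
rect(np.s_[225:295,190:280],.041,.07,"rack hi")
print(np.round(W[np.s_[262:264]][:, 300:320,2],3)[0], "bench", np.nanmedian(W[300:350,100:250,2]))
E
```

```text
mould top 1632 ((0.5882605910301208, -0.10193916410207748), (0.11013198643922806, 0.12052050232887268), 78.26546478271484) 0.08422855043684119
tray rim 311 ((0.5207698345184326, -0.35789111256599426), (0.1225120797753334, 0.1401911824941635), 79.21736907958984) 0.02003641410678947
rack 931 ((0.43315064907073975, 0.29391056299209595), (0.22963188588619232, 0.14271312952041626), 69.51111602783203) 0.05005589043822578
rack hi 813 ((0.426880419254303, 0.25841277837753296), (0.17435409128665924, 0.12931035459041595), 80.15934753417969) 0.050710438366259325
[ 0.025  0.026  0.027  0.024  0.025  0.023  0.029  0.029  0.025  0.017
  0.015  0.015  0.009 -0.004  0.003 -0.004  0.003 -0.001  0.002 -0.005] bench -0.000442969282021366
```

View pics/z1.png

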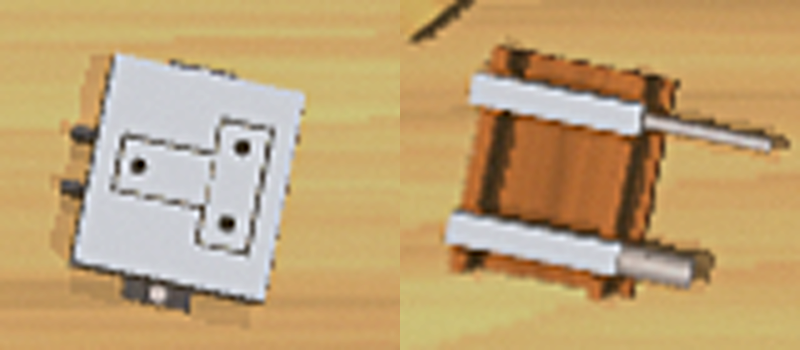

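Left crop: mould with ears on its +y side (px ~336,197 and 334,208) and a T with three marks. Right crop: thin rod is the upper tool, shaft pointing image-right. Now precise fits.

```bash
cat >> h.py <<'E'
def px2w(name,uv,z):
    c=calibration(name); f=200/np.tan(np.radians(c["fovy"])/2)
    K=np.array([[f,0,c["cx"]],[0,f,c["cy"]],[0,0,1]])
    p=cv2.undistortPoints(np.array(uv,float).reshape(-1,1,2),K,np.array([c["k1"],0,0,0,0])).reshape(-1,2)
    T=np.array(c["cam_to_world"]); r=np.c_[p,np.ones(len(p))]@T[:3,:3].T
    return T[:3,3]+r*((z-T[2,3])/r[:,2])[:,None]
E
python3 - <<'E'
from h import *
im=cv2.imread("pics/top0.png"); hsv=cv2.cvtColor(im,cv2.COLOR_BGR2HSV)
def seg(sl,z,satmax,vmin,zmin,n):
    y0,y1,x0,x1=sl
    m=((hsv[...,1]<satmax)&(hsv[...,2]>vmin)).astype(np.uint8)[y0:y1,x0:x1]
    nc,l,st,ce=cv2.connectedComponentsWithStats(m)
    for k in np.argsort(-st[1:,4])[:n]+1:
        v,u=np.nonzero(l==k); P=px2w("top",np.c_[u+x0,v+y0],z)[:,:2].astype(np.float32)
        r=cv2.minAreaRect(P); mu,e=cv2.PCACompute(P,None)
        print(sl[0],st[k],"rect",np.round(r[0],4),np.round(r[1],4),round(r[2],2),"mean",mu.round(4),"dir",np.degrees(np.arctan2(e[0,1],e[0,0])).round(2))
seg((170,240,320,400),.085,60,90,0,1)
seg((225,295,190,280),.053,60,90,0,4)
W=np.load("top.npy")
def objs(name,sl,zmin):
    P=W[sl].reshape(-1,3);P=P[P[:,2]>zmin];print(name,P.min(0).round(3),P.max(0).round(3))
objs("can",np.s_[155:195,438:480],.06);objs("jar",np.s_[122:155,335:365],.05);objs("cup",np.s_[155:190,180:215],.05);objs("mallet",np.s_[245:285,295:385],.012)
# sides: tray, rack floor
S=np.load("scene.npy")
for n,z0,z1,lo,hi in (("mould",.078,.095,(.5,-.2),(.68,0)),("tray",.014,.03,(.42,-.46),(.61,-.26))):
  for nm,A in(("top",W),("scene",S)):
    P=A.reshape(-1,3);P=P[(P[:,2]>z0)&(P[:,2]<z1)&(P[:,0]>lo[0])&(P[:,0]<hi[0])&(P[:,1]>lo[1])&(P[:,1]<hi[1])]
    print(n,nm,cv2.minAreaRect(P[:,:2].astype(np.float32)),np.median(P[:,2]))
print("rack floor z",np.nanmedian(W[255:265,218:230,2]))
for n in("ears",): print(px2w("top",[[336.5,196.5],[334.5,207.3]],.05))
E
```

```text
170 [  15   11   46   49 1557] rect [ 0.5894 -0.1022] [0.1096 0.1224] 78.33 mean [[ 0.5882 -0.1015]] dir -11.86
225 [  9  43  49  14 279] rect [0.3896 0.2788] [0.1401 0.0171] 79.1 mean [[0.3902 0.2822]] dir 79.68
225 [ 14  15  35  12 209] rect [0.4724 0.2876] [0.0992 0.0167] 79.04 mean [[0.4725 0.2876]] dir 79.09
225 [49 23 25  7 53] rect [0.4563 0.2002] [0.0708 0.0061] 79.01 mean [[0.4564 0.2005]] dir 79.04
can [ 0.638 -0.428  0.061] [ 0.703 -0.361  0.128]
jar [ 0.759 -0.115  0.05 ] [ 0.815 -0.057  0.093]
cup [0.651 0.315 0.05 ] [0.721 0.387 0.091]
mallet [ 0.376 -0.173  0.012] [0.463 0.067 0.034]
mould top ((0.5882627367973328, -0.10192058235406876), (0.11023266613483429, 0.12038213014602661), 78.17530059814453) 0.08431203308569757
mould scene ((0.588040292263031, -0.10269366204738617), (0.11830960214138031, 0.12166446447372437), 77.51520538330078) 0.08660566770537681
tray top ((0.5207698345184326, -0.35789111256599426), (0.1225120797753334, 0.1401911824941635), 79.21736907958984) 0.02039179985950812
tray scene ((0.5211318731307983, -0.3572971522808075), (0.12878334522247314, 0.14122936129570007), 78.64625549316406) 0.020833952074476914
rack floor z 0.007373116454265527
[[ 0.61487635 -0.04428494  0.05      ]
 [ 0.58355007 -0.03855314  0.05      ]]
```

```bash
cat >> h.py <<'E'
from scipy.spatial.transform import Rotation as Ro
def go(pts,yaw):
    """print the turn (tool deg) to yaw (tool x, down-pointing), then tool-axis shifts in cm through pts"""
    s=env.get_state(); p=np.array(s["eef_pos"]); R=np.array(s["ee_rot"])
    c,n=np.cos(np.radians(yaw)),np.sin(np.radians(yaw)); G=np.array([[c,n,0],[n,-c,0],[0,0,-1]])
    print("t",s["time_s"],"pos",p.round(4),"turn",Ro.from_matrix(R.T@G).as_rotvec(degrees=True).round(2),"w",round(s["width"],4),"F",round(s["finger_force"],1),"wf",np.round(s["wrist_force"],1))
    for q in pts: q=np.array(q); print(q.round(4),"shift cm",(G.T@(q-p)*100).round(2)); p=q
E
python3 -c "
from h import *
go([(.47,-.2,.24),(.4701,.2758,.12),(.4701,.2758,.036)],79.05)"
```

```text
t 0.1 pos [ 0.2522 -0.5984  0.2156] turn [-9.00e-02 -5.00e-02 -5.62e+01] w 0.0937 F 0.0 wf [-0.7  0.3 -0.8]
[ 0.47 -0.2   0.24] shift cm [43.26 13.82 -2.44]
[0.4701 0.2758 0.12  ] shift cm [46.72 -9.03 12.  ]
[0.4701 0.2758 0.036 ] shift cm [0.  0.  8.4]
```

Emit:
send_rows(
  deltas=[
    {"hand": 60, "az": -8},
    {"hand": 60, "az": -8},
    {"hand": 60, "az": -8},
    {"hand": 60, "az": -8},
    {"hand": 60, "az": -8},
    {"hand": 60, "az": -8},
    {"hand": 60, "az": -8.2},
  ],
)

```text
$.deltas[0]: bad value
```

Emit:
send_rows(
  deltas=[
    {"hand": 60, "x": 3.6, "y": 1.15, "z": -0.2},
    {"hand": 60, "x": 3.6, "y": 1.15, "z": -0.2},
    {"hand": 60, "x": 3.6, "y": 1.15, "z": -0.2},
    {"hand": 60, "x": 3.6, "y": 1.15, "z": -0.2},
    {"hand": 60, "x": 3.6, "y": 1.15, "z": -0.2},
    {"hand": 60, "x": 3.6, "y": 1.15, "z": -0.2},
    {"hand": 60, "x": 3.6, "y": 1.15, "z": -0.2},
    {"hand": 60, "x": 3.6, "y": 1.15, "z": -0.2},
    {"hand": 60, "x": 3.6, "y": 1.15, "z": -0.2},
    {"hand": 60, "x": 3.6, "y": 1.15, "z": -0.2},
    {"hand": 60, "x": 3.6, "y": 1.15, "z": -0.2},
    {"hand": 60, "x": 3.6, "y": 1.15, "z": -0.2},
  ],
)

```text
$.deltas[0]: bad value
```

Emit:
send_rows(
  deltas=[
    {"hand": 60, "x": 4, "y": -0.75, "z": 0},
    {"hand": 60, "x": 4, "y": -0.75, "z": 0},
    {"hand": 60, "x": 4, "y": -0.75, "z": 0},
    {"hand": 60, "x": 4, "y": -0.75, "z": 0},
    {"hand": 60, "x": 4, "y": -0.75, "z": 0},
    {"hand": 60, "x": 4, "y": -0.75, "z": 0},
    {"hand": 60, "x": 4, "y": -0.75, "z": 0},
    {"hand": 60, "x": 4, "y": -0.75, "z": 1},
    {"hand": 60, "x": 4, "y": -0.75, "z": 2},
    {"hand": 60, "x": 4, "y": -0.75, "z": 3},
    {"hand": 60, "x": 4, "y": -0.75, "z": 3},
    {"hand": 60, "x": 2.7, "y": -0.75, "z": 3},
  ],
)

```text
$.deltas[0]: bad value
```

```bash
python3 -c "
from h import *
go([(.4701,.2758,.12),(.4701,.2758,.036)],79.05)"
```

```text
t 0.1 pos [ 0.2522 -0.5984  0.2156] turn [-9.00e-02 -5.00e-02 -5.62e+01] w 0.0937 F 0.0 wf [-0.7  0.3 -0.8]
[0.4701 0.2758 0.12  ] shift cm [89.97  4.79  9.56]
[0.4701 0.2758 0.036 ] shift cm [0.  0.  8.4]
```

Emit:
send_rows(
  deltas=[
    {"hand": 60, "x": 0, "y": 0, "z": 0, "ax": 0, "ay": 0, "az": -8},
  ],
)

```text
time_s: 0.2
eef_pos: [0.2524, -0.5986, 0.2158]
ee_rot: [[0.857, 0.515, -0.001], [0.515, -0.857, 0.001], [-0.0, -0.001, -1.0]]
wrist_force: [-0.4, 0.3, -0.3]
width: 0.0889
finger_force: 0.0
```

All keys are needed in each row.

Emit:
send_rows(
  deltas=[
    {"hand": 60, "x": 0, "y": 0, "z": 0, "ax": 0, "ay": 0, "az": -8},
    {"hand": 60, "x": 0, "y": 0, "z": 0, "ax": 0, "ay": 0, "az": -8},
    {"hand": 60, "x": 0, "y": 0, "z": 0, "ax": 0, "ay": 0, "az": -8},
    {"hand": 60, "x": 0, "y": 0, "z": 0, "ax": 0, "ay": 0, "az": -8},
    {"hand": 60, "x": 0, "y": 0, "z": 0, "ax": 0, "ay": 0, "az": -8},
    {"hand": 60, "x": 0, "y": 0, "z": 0, "ax": 0, "ay": 0, "az": -8.2},
  ],
)

```text
time_s: 0.8
eef_pos: [0.2522, -0.5987, 0.216]
ee_rot: [[0.184, 0.983, -0.0], [0.983, -0.184, 0.001], [0.001, -0.001, -1.0]]
wrist_force: [0.1, 0.5, 0.3]
width: 0.0722
finger_force: 0.0
```

Emit:
send_rows(
  deltas=[
    {"hand": 60, "x": 3.6, "y": 1.15, "z": -0.2, "ax": 0, "ay": 0, "az": 0},
    {"hand": 60, "x": 3.6, "y": 1.15, "z": -0.2, "ax": 0, "ay": 0, "az": 0},
    {"hand": 60, "x": 3.6, "y": 1.15, "z": -0.2, "ax": 0, "ay": 0, "az": 0},
    {"hand": 60, "x": 3.6, "y": 1.15, "z": -0.2, "ax": 0, "ay": 0, "az": 0},
    {"hand": 60, "x": 3.6, "y": 1.15, "z": -0.2, "ax": 0, "ay": 0, "az": 0},
    {"hand": 60, "x": 3.6, "y": 1.15, "z": -0.2, "ax": 0, "ay": 0, "az": 0},
    {"hand": 60, "x": 3.6, "y": 1.15, "z": -0.2, "ax": 0, "ay": 0, "az": 0},
    {"hand": 60, "x": 3.6, "y": 1.15, "z": -0.2, "ax": 0, "ay": 0, "az": 0},
    {"hand": 60, "x": 3.6, "y": 1.15, "z": -0.2, "ax": 0, "ay": 0, "az": 0},
    {"hand": 60, "x": 3.6, "y": 1.15, "z": -0.2, "ax": 0, "ay": 0, "az": 0},
    {"hand": 60, "x": 3.6, "y": 1.15, "z": -0.2, "ax": 0, "ay": 0, "az": 0},
    {"hand": 60, "x": 3.6, "y": 1.15, "z": -0.2, "ax": 0, "ay": 0, "az": 0},
  ],
)

```text
time_s: 2.0
eef_pos: [0.4703, -0.1997, 0.2404]
ee_rot: [[0.19, 0.982, -0.0], [0.982, -0.19, 0.0], [0.0, -0.0, -1.0]]
wrist_force: [-0.3, -0.3, -0.7]
width: 0.0716
finger_force: 0.0
```

Emit:
send_rows(
  deltas=[
    {"hand": 60, "x": 4, "y": -0.75, "z": 0, "ax": 0, "ay": 0, "az": 0},
    {"hand": 60, "x": 4, "y": -0.75, "z": 0, "ax": 0, "ay": 0, "az": 0},
    {"hand": 60, "x": 4, "y": -0.75, "z": 0, "ax": 0, "ay": 0, "az": 0},
    {"hand": 60, "x": 4, "y": -0.75, "z": 0, "ax": 0, "ay": 0, "az": 0},
    {"hand": 60, "x": 4, "y": -0.75, "z": 0, "ax": 0, "ay": 0, "az": 0},
    {"hand": 60, "x": 4, "y": -0.75, "z": 0, "ax": 0, "ay": 0, "az": 0},
    {"hand": 60, "x": 4, "y": -0.75, "z": 0, "ax": 0, "ay": 0, "az": 0},
    {"hand": 60, "x": 4, "y": -0.75, "z": 1, "ax": 0, "ay": 0, "az": 0},
    {"hand": 60, "x": 4, "y": -0.75, "z": 2, "ax": 0, "ay": 0, "az": 0},
    {"hand": 60, "x": 4, "y": -0.75, "z": 3, "ax": 0, "ay": 0, "az": 0},
    {"hand": 60, "x": 4, "y": -0.75, "z": 3, "ax": 0, "ay": 0, "az": 0},
    {"hand": 60, "x": 2.7, "y": -0.75, "z": 3, "ax": 0, "ay": 0, "az": 0},
  ],
)

```text
time_s: 3.2
eef_pos: [0.4701, 0.2769, 0.1199]
ee_rot: [[0.188, 0.982, 0.001], [0.982, -0.188, 0.002], [0.002, 0.0, -1.0]]
wrist_force: [0.6, -0.8, 0.2]
width: 0.0718
finger_force: 0.0
```

```bash
python3 -c "
from h import *
go([(.4701,.2758,.12),(.4701,.2758,.036)],79.05)"
```

```text
t 3.2 pos [0.4701 0.2769 0.1199] turn [ 0.01 -0.1   0.11] w 0.0718 F 0.0 wf [ 0.6 -0.8  0.2]
[0.4701 0.2758 0.12  ] shift cm [-0.1   0.02 -0.01]
[0.4701 0.2758 0.036 ] shift cm [0.  0.  8.4]
```

Excellent tracking. Descend and grip.

Emit:
send_rows(
  deltas=[
    {"hand": 60, "x": -0.1, "y": 0, "z": 2, "ax": 0, "ay": 0, "az": 0},
    {"hand": 60, "x": 0, "y": 0, "z": 2, "ax": 0, "ay": 0, "az": 0},
    {"hand": 60, "x": 0, "y": 0, "z": 2, "ax": 0, "ay": 0, "az": 0},
    {"hand": 60, "x": 0, "y": 0, "z": 1.4, "ax": 0, "ay": 0, "az": 0},
    {"hand": 60, "x": 0, "y": 0, "z": 1, "ax": 0, "ay": 0, "az": 0},
    {"hand": 150, "x": 0, "y": 0, "z": 0, "ax": 0, "ay": 0, "az": 0},
    {"hand": 190, "x": 0, "y": 0, "z": 0, "ax": 0, "ay": 0, "az": 0},
    {"hand": 215, "x": 0, "y": 0, "z": 0, "ax": 0, "ay": 0, "az": 0},
    {"hand": 255, "x": 0, "y": 0, "z": 0, "ax": 0, "ay": 0, "az": 0},
    {"hand": 255, "x": 0, "y": 0, "z": 0, "ax": 0, "ay": 0, "az": 0},
    {"hand": 255, "x": 0, "y": 0, "z": 0, "ax": 0, "ay": 0, "az": 0},
  ],
  force=40,
)

```text
time_s: 4.3
eef_pos: [0.4704, 0.2727, 0.0375]
ee_rot: [[0.19, 0.982, 0.001], [0.982, -0.19, 0.0], [0.0, 0.001, -1.0]]
wrist_force: [0.2, -0.2, -0.4]
width: 0.0269
finger_force: 0.0
```

Emit:
send_rows(
  deltas=[
    {"hand": 255, "x": 0, "y": 0, "z": -0.5, "ax": 0, "ay": 0, "az": 0},
    {"hand": 255, "x": 0, "y": 0, "z": -1, "ax": 0, "ay": 0, "az": 0},
    {"hand": 255, "x": 0, "y": 0, "z": -2, "ax": 0, "ay": 0, "az": 0},
    {"hand": 255, "x": 0, "y": 0, "z": -3, "ax": 0, "ay": 0, "az": 0},
    {"hand": 255, "x": 0, "y": 0, "z": -3, "ax": 0, "ay": 0, "az": 0},
    {"hand": 255, "x": 0, "y": 0, "z": 0, "ax": 0, "ay": 0, "az": 0},
  ],
)

```text
time_s: 4.9
eef_pos: [0.4724, 0.2744, 0.1363]
ee_rot: [[0.19, 0.982, 0.007], [0.982, -0.19, 0.004], [0.006, 0.006, -1.0]]
wrist_force: [0.6, 0.5, -1.2]
width: 0.0176
finger_force: 40.0
```

```bash
python3 - <<'E'
from h import *
im,W=cloud("top"); cv2.imwrite("pics/top1.png",im); np.save("top1.npy",W)
ims,Ws=cloud("scene"); np.save("scene1.npy",Ws)
cv2.imwrite("pics/g1.png",cv2.resize(ims[150:310,330:530],None,fx=4,fy=3.75))
mc=np.array([.5883,-.1019]); u=np.array([np.cos(np.radians(-101.8)),np.sin(np.radians(-101.8))])
# rod origin is tool + 0.012*(tool x) (rod -x); tool = tip - 0.113*u... tip = tool+0.113u
sl=mc-.055*u
pre=sl-(.04+.113)*u
print("slot",sl)
go([(*pre,.15),(*pre,.027)],78.2)
E
```

```text
slot [ 0.59954728 -0.04806229]
t 5.0 pos [0.4704 0.2725 0.1329] turn [ 0.07 -0.05  0.83] w 0.0177 F 40.0 wf [-0.5 -0.4 -2. ]
[0.6308 0.1017 0.15  ] shift cm [-13.44  19.2   -1.71]
[0.6308 0.1017 0.027 ] shift cm [ 0.   0.  12.3]
```

View pics/g1.png

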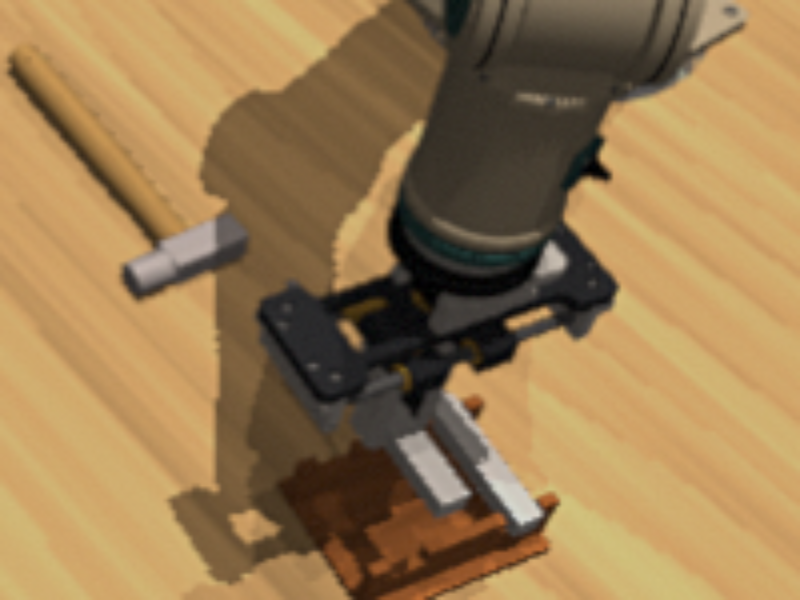

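The rod is held, but the fingers closed late, so its height in the grip needs measuring. I'll move to the standoff first and measure there.

Emit:
send_rows(
  deltas=[
    {"hand": 255, "x": 0, "y": 0, "z": -1.7, "ax": 0, "ay": 0, "az": 0.8},
    {"hand": 255, "x": -1.34, "y": 1.92, "z": 0, "ax": 0, "ay": 0, "az": 0},
    {"hand": 255, "x": -1.34, "y": 1.92, "z": 0, "ax": 0, "ay": 0, "az": 0},
    {"hand": 255, "x": -1.34, "y": 1.92, "z": 0, "ax": 0, "ay": 0, "az": 0},
    {"hand": 255, "x": -1.34, "y": 1.92, "z": 0, "ax": 0, "ay": 0, "az": 0},
    {"hand": 255, "x": -1.34, "y": 1.92, "z": 0, "ax": 0, "ay": 0, "az": 0},
    {"hand": 255, "x": -1.34, "y": 1.92, "z": 0, "ax": 0, "ay": 0, "az": 0},
    {"hand": 255, "x": -1.34, "y": 1.92, "z": 0, "ax": 0, "ay": 0, "az": 0},
    {"hand": 255, "x": -1.34, "y": 1.92, "z": 0, "ax": 0, "ay": 0, "az": 0},
    {"hand": 255, "x": -1.34, "y": 1.92, "z": 0, "ax": 0, "ay": 0, "az": 0},
    {"hand": 255, "x": -1.34, "y": 1.92, "z": 0, "ax": 0, "ay": 0, "az": 0},
    {"hand": 255, "x": 0, "y": 0, "z": 0, "ax": 0, "ay": 0, "az": 0},
  ],
)

```text
time_s: 6.2
eef_pos: [0.6319, 0.0977, 0.147]
ee_rot: [[0.209, 0.978, -0.002], [0.978, -0.209, -0.003], [-0.003, -0.001, -1.0]]
wrist_force: [-0.8, 0.1, -1.1]
width: 0.0174
finger_force: 40.0
```

```bash
python3 - <<'E'
from h import *
Q=[]
for _ in range(3):
    s=env.get_state(); Q.append(s["eef_pos"])
    ims,Ws=cloud("scene")
Q.append(env.get_state()["eef_pos"]); print(np.round(Q,4))
im,W=cloud("top"); np.save("t2.npy",W); np.save("s2.npy",Ws)
cv2.imwrite("pics/t2f.png",im); cv2.imwrite("pics/s2f.png",ims)
p=np.mean(Q,0); 
c=calibration("scene"); T=np.array(c["cam_to_world"]); q=(np.r_[p,1]@np.linalg.inv(T).T)[:3]; f=200/np.tan(np.radians(c["fovy"])/2)
u0,v0=int(c["cx"]+f*q[0]/q[2]),int(c["cy"]+f*q[1]/q[2]); print("tcp px",u0,v0)
cv2.imwrite("pics/s2.png",cv2.resize(ims[v0-60:v0+60,u0-80:u0+80],None,fx=5,fy=5))
u=np.array([np.cos(np.radians(-101.8)),np.sin(np.radians(-101.8))]);n=np.array([-u[1],u[0]])
for nm,A in(("top",W),("scene",Ws)):
    P=A.reshape(-1,3); a=(P[:,:2]-p[:2])@u; b=(P[:,:2]-p[:2])@n
    for lo,hi in((-.07,-.045),(-.045,-.02),(.015,.035),(.04,.06),(.06,.085),(.085,.13)):
        m=(a>lo)&(a<hi)&(abs(b)<.012)&(abs(P[:,2]-p[2])<.035)
        print(nm,lo,hi,m.sum(),(P[m,2].max()-p[2] if m.any() else None),(np.median(P[m,2])-p[2],np.median(b[m]),a[m].max()) if m.any() else "")
E
```

```text
[[0.6319 0.0977 0.147 ]
 [0.6305 0.1001 0.1472]
 [0.6296 0.102  0.1475]
 [0.6293 0.1031 0.1479]]
tcp px 324 238
top -0.07 -0.045 0 None 
top -0.045 -0.02 0 None 
top 0.015 0.035 0 None 
top 0.04 0.06 1 0.005591966388274139 (np.float64(0.005591966388274139), np.float64(-0.0009909223331200287), np.float64(0.0582333201223821))
top 0.06 0.085 27 0.009626062745884345 (np.float64(0.004170378401386621), np.float64(-0.0024753871801909784), np.float64(0.08344228872052668))
top 0.085 0.13 26 0.008640214246816214 (np.float64(0.004580274373471027), np.float64(-0.001977626188707998), np.float64(0.1076536717382532))
scene -0.07 -0.045 111 0.015162144417136203 (np.float64(0.010768540962629969), np.float64(0.0006120910427063431), np.float64(-0.04549470345819701))
scene -0.045 -0.02 96 0.01482480846658557 (np.float64(0.011808819628447875), np.float64(0.0007292421228085862), np.float64(-0.020238809914457378))
scene 0.015 0.035 3 0.013339645864110683 (np.float64(0.01096550325294915), np.float64(-0.0076032074414025845), np.float64(0.017751688029984666))
scene 0.04 0.06 0 None 
scene 0.06 0.085 0 None 
scene 0.085 0.13 0 None
```

View pics/s2.png

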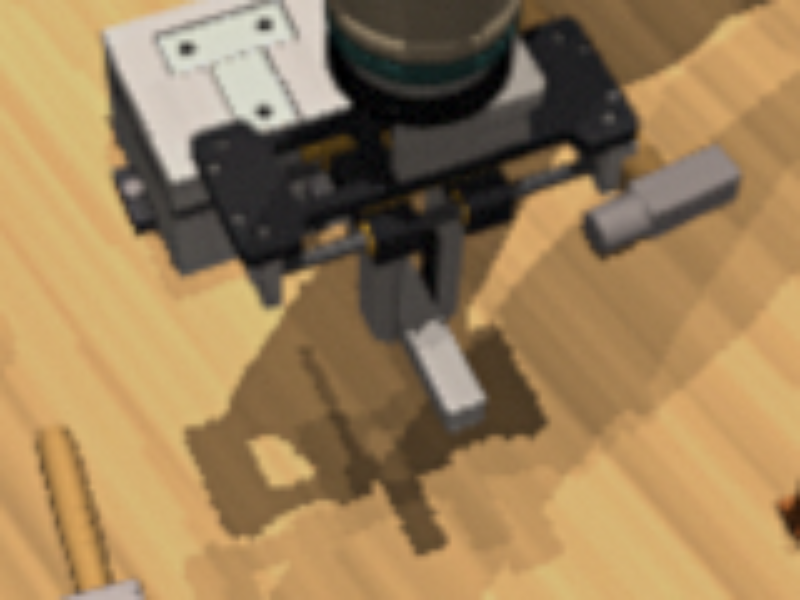

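Scene view: the rod is level in the fingers, pointing toward the mould. Its axis is ≈2 mm above the TCP and its tip ≈110 mm ahead. Next I'll compute the lateral line and descend.

```bash
cat >> h.py <<'E'
mc=np.array([.5883,-.1019]); U=np.array([np.cos(np.radians(-101.8)),np.sin(np.radians(-101.8))]); SL=mc-.055*U
def at(d,z,tip=.110): return (*(SL+(d-tip)*U),z)   # tcp for tip d beyond the mouth
E
python3 -c "
from h import *
go([at(-.04,.148),at(-.04,.033),at(.05,.033)],78.2)"
```

```text
t 6.4 pos [0.6294 0.1037 0.1483] turn [-0.14 -0.01  0.15] w 0.0173 F 40.0 wf [-0.4 -0.2 -0.9]
[0.6302 0.0988 0.148 ] shift cm [-0.47  0.18  0.03]
[0.6302 0.0988 0.033 ] shift cm [ 0.   0.  11.5]
[0.6118 0.0107 0.033 ] shift cm [-9.  0.  0.]
```

Emit:
send_rows(
  deltas=[
    {"hand": 255, "x": -0.4, "y": 0.2, "z": 2, "ax": 0, "ay": 0, "az": 0},
    {"hand": 255, "x": 0, "y": 0, "z": 3, "ax": 0, "ay": 0, "az": 0},
    {"hand": 255, "x": 0, "y": 0, "z": 3, "ax": 0, "ay": 0, "az": 0},
    {"hand": 255, "x": 0, "y": 0, "z": 2.5, "ax": 0, "ay": 0, "az": 0},
    {"hand": 255, "x": 0, "y": 0, "z": 1, "ax": 0, "ay": 0, "az": 0},
    {"hand": 255, "x": 0, "y": 0, "z": 0, "ax": 0, "ay": 0, "az": 0},
    {"hand": 255, "x": 0, "y": 0, "z": 0, "ax": 0, "ay": 0, "az": 0},
    {"hand": 255, "x": 0, "y": 0, "z": 0, "ax": 0, "ay": 0, "az": 0},
  ],
)

```text
time_s: 7.2
eef_pos: [0.6331, 0.0986, 0.0357]
ee_rot: [[0.204, 0.979, 0.003], [0.979, -0.204, 0.001], [0.001, 0.002, -1.0]]
wrist_force: [0.2, -0.0, -1.7]
width: 0.0177
finger_force: 40.0
```

```bash
python3 - <<'E'
from h import *
go([at(-.04,.033),at(.0,.033)],78.2)
im,W=cloud("top");ims,Ws=cloud("scene"); p=env.get_state()["eef_pos"]
u=U;n=np.array([-u[1],u[0]])
for nm,A in(("top",W),("scene",Ws)):
    P=A.reshape(-1,3); a=(P[:,:2]-p[:2])@u; b=(P[:,:2]-p[:2])@n
    for lo,hi,h in((-.06,-.025,.006),(.045,.075,.012),(.075,.12,.012)):
        m=(a>lo)&(a<hi)&(abs(b)<h)&(P[:,2]>.022)&(P[:,2]<.08)
        if m.any(): print(nm,lo,hi,m.sum(),np.percentile(P[m,2],[20,50,80,95]).round(4),np.median(b[m]),a[m].max())
# image crop
cv2.imwrite("pics/t3.png",cv2.convertScaleAbs(cv2.resize(im[160:240,250:370],None,fx=6,fy=6,interpolation=cv2.INTER_CUBIC),alpha=1.5))
E
```

```text
t 7.2 pos [0.6331 0.0986 0.0357] turn [ 0.14 -0.07  0.06] w 0.0177 F 40.0 wf [ 0.2 -0.  -1.7]
[0.6302 0.0988 0.033 ] shift cm [-0.04 -0.28  0.27]
[0.622  0.0596 0.033 ] shift cm [-4. -0.  0.]
top 0.045 0.075 5 [0.0362 0.043  0.0437 0.0449] -0.0012982576659620404 0.07370766137646746
top 0.075 0.12 33 [0.036  0.0382 0.0421 0.0446] -0.0005594408177755216 0.10930314995796546
scene -0.06 -0.025 66 [0.0459 0.048  0.0497 0.0503] -0.00013588577880141908 -0.025085623977771292
scene 0.075 0.12 5 [0.0401 0.0421 0.0443 0.0455] -0.0008535284225373481 0.10666796632227411
```

View pics/t3.png

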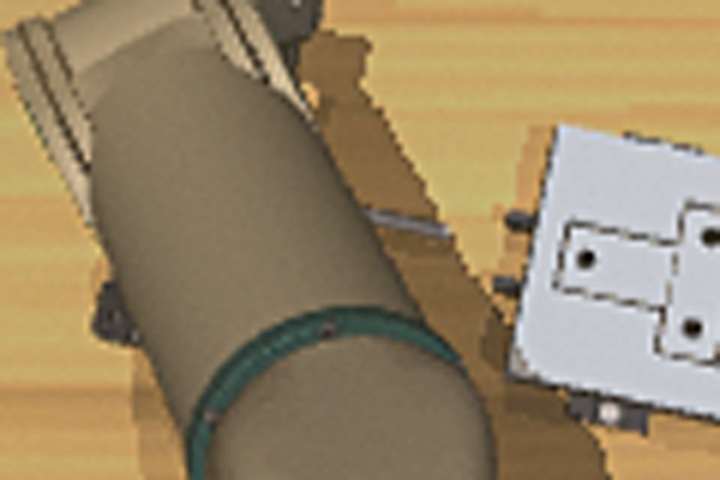

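Top view: the rod tip at crop (450,232) aims about 3 mm beyond the midpoint between the ears (513,252). That agrees with the computed shift, so I'll correct it and advance.

Emit:
send_rows(
  deltas=[
    {"hand": 255, "x": 0, "y": -0.28, "z": 0.33, "ax": 0, "ay": 0, "az": 0},
    {"hand": 255, "x": -0.5, "y": 0, "z": 0, "ax": 0, "ay": 0, "az": 0},
    {"hand": 255, "x": -0.5, "y": 0, "z": 0, "ax": 0, "ay": 0, "az": 0},
    {"hand": 255, "x": -0.5, "y": 0, "z": 0, "ax": 0, "ay": 0, "az": 0},
    {"hand": 255, "x": 0, "y": 0, "z": 0, "ax": 0, "ay": 0, "az": 0},
    {"hand": 255, "x": 0, "y": 0, "z": 0, "ax": 0, "ay": 0, "az": 0},
    {"hand": 255, "x": 0, "y": 0, "z": 0, "ax": 0, "ay": 0, "az": 0},
  ],
)

```text
time_s: 8.0
eef_pos: [0.6263, 0.0842, 0.0309]
ee_rot: [[0.204, 0.979, 0.0], [0.979, -0.204, 0.0], [0.0, 0.0, -1.0]]
wrist_force: [-0.1, 0.3, -0.8]
width: 0.0175
finger_force: 40.0
```

```bash
python3 - <<'E'
from h import *
go([at(-.025,.033)],78.2)
u=U;n=np.array([-u[1],u[0]])
for k in range(3):
  for nm in ("top","scene"):
    im,A=cloud(nm); p=env.get_state()["eef_pos"]
    P=A.reshape(-1,3); a=(P[:,:2]-p[:2])@u; b=(P[:,:2]-p[:2])@n
    for lo,hi,h in((-.06,-.025,.006),(.05,.12,.012)):
        m=(a>lo)&(a<hi)&(abs(b)<h)&(P[:,2]>.022)&(P[:,2]<.08)
        if m.any(): print(nm,p.round(4),lo,hi,m.sum(),np.percentile(P[m,2],[20,50,80,95]).round(4),np.median(b[m]).round(4),a[m].max().round(4))
go([at(-.025,.033)],78.2)
E
```

```text
t 8.0 pos [0.6263 0.0842 0.0309] turn [ 0.01 -0.02  0.05] w 0.0175 F 40.0 wf [-0.1  0.3 -0.8]
[0.6272 0.0841 0.033 ] shift cm [ 0.01  0.09 -0.21]
top [0.6263 0.0843 0.0309] 0.05 0.12 33 [0.03   0.0329 0.0369 0.04  ] -0.0004 0.1097
scene [0.6262 0.0842 0.0309] -0.06 -0.025 61 [0.0416 0.0429 0.0449 0.0464] 0.0006 -0.0253
scene [0.6262 0.0842 0.0309] 0.05 0.12 4 [0.034  0.0377 0.0391 0.0401] -0.002 0.1198
top [0.6262 0.0842 0.0309] 0.05 0.12 33 [0.0327 0.0352 0.0377 0.0399] -0.0006 0.1097
scene [0.6262 0.0842 0.0309] -0.06 -0.025 61 [0.0415 0.0432 0.0446 0.0454] 0.0001 -0.0254
scene [0.6262 0.0842 0.0309] 0.05 0.12 3 [0.0347 0.0352 0.0358 0.0361] -0.0014 0.1089
top [0.6262 0.0842 0.0308] 0.05 0.12 33 [0.0303 0.0339 0.0368 0.0384] -0.0009 0.1096
scene [0.6262 0.0841 0.0308] -0.06 -0.025 63 [0.041  0.0429 0.0444 0.0457] -0.0001 -0.0251
scene [0.6262 0.0841 0.0308] 0.05 0.12 3 [0.0363 0.0364 0.0393 0.0407] 0.0002 0.1087
t 8.3 pos [0.6262 0.0841 0.0308] turn [-0.   -0.    0.06] w 0.018 F 40.0 wf [-0.1  0.2 -0.7]
[0.6272 0.0841 0.033 ] shift cm [ 0.02  0.1  -0.22]
```

Emit:
send_rows(
  deltas=[
    {"hand": 255, "x": 0, "y": 0.13, "z": -0.17, "ax": 0, "ay": 0, "az": 0},
    {"hand": 255, "x": -0.5, "y": 0, "z": 0, "ax": 0, "ay": 0, "az": 0},
    {"hand": 255, "x": -0.5, "y": 0, "z": 0, "ax": 0, "ay": 0, "az": 0},
    {"hand": 255, "x": -0.5, "y": 0, "z": 0, "ax": 0, "ay": 0, "az": 0},
    {"hand": 255, "x": -0.5, "y": 0, "z": 0, "ax": 0, "ay": 0, "az": 0},
    {"hand": 255, "x": -0.5, "y": 0, "z": 0, "ax": 0, "ay": 0, "az": 0},
    {"hand": 255, "x": -0.5, "y": 0, "z": 0, "ax": 0, "ay": 0, "az": 0},
    {"hand": 255, "x": -0.5, "y": 0, "z": 0, "ax": 0, "ay": 0, "az": 0},
    {"hand": 255, "x": -0.5, "y": 0, "z": 0, "ax": 0, "ay": 0, "az": 0},
    {"hand": 255, "x": 0, "y": 0, "z": 0, "ax": 0, "ay": 0, "az": 0},
  ],
)

```text
time_s: 9.3
eef_pos: [0.6191, 0.0432, 0.0325]
ee_rot: [[0.205, 0.979, -0.0], [0.979, -0.205, -0.001], [-0.001, -0.0, -1.0]]
wrist_force: [0.3, 0.4, -0.5]
width: 0.0178
finger_force: 40.0
```

Emit:
send_rows(
  deltas=[
    {"hand": 255, "x": 0, "y": 0, "z": 0, "ax": 0, "ay": 0, "az": 0},
    {"hand": 255, "x": 0, "y": 0, "z": 0, "ax": 0, "ay": 0, "az": 0},
    {"hand": 255, "x": 0, "y": 0, "z": 0, "ax": 0, "ay": 0, "az": 0},
  ],
)

```text
time_s: 9.6
eef_pos: [0.6194, 0.0449, 0.0326]
ee_rot: [[0.203, 0.979, 0.0], [0.979, -0.203, 0.0], [0.0, 0.0, -1.0]]
wrist_force: [0.5, -0.5, -1.4]
width: 0.0177
finger_force: 40.0
```

```bash
python3 - <<'E'
from h import *
go([at(.015,.0325),at(.044,.0325)],78.2)
E
```

```text
t 9.6 pos [0.6194 0.0449 0.0326] turn [ 0.01 -0.02  0.08] w 0.0177 F 40.0 wf [ 0.5 -0.5 -1.4]
[0.619  0.0449 0.0325] shift cm [-0.01 -0.04  0.01]
[0.613  0.0165 0.0325] shift cm [-2.9 -0.   0. ]
```

No contact; the tip is 15 mm inside. Now the push.

Emit:
send_rows(
  deltas=[
    {"hand": 255, "x": -0.3, "y": 0, "z": 0, "ax": 0, "ay": 0, "az": 0},
    {"hand": 255, "x": -0.3, "y": 0, "z": 0, "ax": 0, "ay": 0, "az": 0},
    {"hand": 255, "x": -0.3, "y": 0, "z": 0, "ax": 0, "ay": 0, "az": 0},
    {"hand": 255, "x": -0.3, "y": 0, "z": 0, "ax": 0, "ay": 0, "az": 0},
    {"hand": 255, "x": -0.3, "y": 0, "z": 0, "ax": 0, "ay": 0, "az": 0},
    {"hand": 255, "x": -0.3, "y": 0, "z": 0, "ax": 0, "ay": 0, "az": 0},
    {"hand": 255, "x": -0.3, "y": 0, "z": 0, "ax": 0, "ay": 0, "az": 0},
    {"hand": 255, "x": -0.3, "y": 0, "z": 0, "ax": 0, "ay": 0, "az": 0},
    {"hand": 255, "x": -0.3, "y": 0, "z": 0, "ax": 0, "ay": 0, "az": 0},
    {"hand": 255, "x": 0, "y": 0, "z": 0, "ax": 0, "ay": 0, "az": 0},
  ],
  force=55,
)

```text
time_s: 10.6
eef_pos: [0.6153, 0.0241, 0.0333]
ee_rot: [[0.201, 0.98, 0.004], [0.98, -0.201, 0.008], [0.008, 0.002, -1.0]]
wrist_force: [1.0, 9.8, -0.1]
width: 0.0175
finger_force: 55.0
```

Emit:
send_rows(
  deltas=[
    {"hand": 255, "x": -0.2, "y": 0, "z": 0, "ax": 0, "ay": 0, "az": 0},
    {"hand": 255, "x": -0.2, "y": 0, "z": 0, "ax": 0, "ay": 0, "az": 0},
    {"hand": 255, "x": 0, "y": 0, "z": 0, "ax": 0, "ay": 0, "az": 0},
    {"hand": 255, "x": 0, "y": 0, "z": 0, "ax": 0, "ay": 0, "az": 0},
  ],
)

```text
time_s: 11.0
eef_pos: [0.6145, 0.0202, 0.0333]
ee_rot: [[0.201, 0.98, 0.004], [0.98, -0.201, 0.008], [0.008, 0.002, -1.0]]
wrist_force: [0.2, 9.6, -1.0]
width: 0.0176
finger_force: 55.0
```

```bash
python3 - <<'E'
from h import *
go([at(.044,.0325)],78.2)
for nm in("top","scene"):
  im,A=cloud(nm); P=A.reshape(-1,3)
  for off in(0.026,):  # crossbar centre
    c=mc+off*U; m=np.hypot(*(P[:,:2]-c).T)<.011; m&=P[:,2]<.13
    print(nm,m.sum(),np.nanmedian(P[m,2]))
E
```

```text
t 11.0 pos [0.6145 0.0202 0.0333] turn [ 0.12 -0.47  0.21] w 0.0176 F 55.0 wf [ 0.2  9.6 -1. ]
[0.613  0.0165 0.0325] shift cm [-0.39 -0.06  0.08]
top 50 0.09524054990988595
scene 42 0.09725501710904955
```

Emit:
send_rows(
  deltas=[
    {"hand": 255, "x": -0.2, "y": 0, "z": 0, "ax": 0, "ay": 0, "az": 0},
    {"hand": 255, "x": -0.2, "y": 0, "z": 0, "ax": 0, "ay": 0, "az": 0},
    {"hand": 255, "x": -0.2, "y": 0, "z": 0, "ax": 0, "ay": 0, "az": 0},
    {"hand": 255, "x": 0, "y": 0, "z": 0, "ax": 0, "ay": 0, "az": 0},
    {"hand": 255, "x": 0, "y": 0, "z": 0, "ax": 0, "ay": 0, "az": 0},
  ],
)

```text
time_s: 11.6
eef_pos: [0.6136, 0.016, 0.0335]
ee_rot: [[0.2, 0.98, 0.005], [0.98, -0.2, 0.009], [0.01, 0.003, -1.0]]
wrist_force: [0.8, 11.8, 0.1]
width: 0.0173
finger_force: 55.0
```

Emit:
send_rows(
  deltas=[
    {"hand": 255, "x": -0.2, "y": 0, "z": 0, "ax": 0, "ay": 0, "az": 0},
    {"hand": 255, "x": 0, "y": 0, "z": 0, "ax": 0, "ay": 0, "az": 0},
    {"hand": 255, "x": 0, "y": 0, "z": 0, "ax": 0, "ay": 0, "az": 0},
  ],
)

```text
time_s: 11.9
eef_pos: [0.6136, 0.0159, 0.0337]
ee_rot: [[0.199, 0.98, 0.006], [0.98, -0.199, 0.012], [0.013, 0.003, -1.0]]
wrist_force: [0.1, 14.9, -0.2]
width: 0.0177
finger_force: 55.0
```

```bash
python3 - <<'E'
from h import *
go([at(.044,.0325)],78.2)
for nm in("top","scene"):
  im,A=cloud(nm); P=A.reshape(-1,3)
  for off in(0.026,):  # crossbar centre
    c=mc+off*U; m=np.hypot(*(P[:,:2]-c).T)<.011; m&=P[:,2]<.13
    print(nm,m.sum(),np.nanmedian(P[m,2]))
E
```

```text
t 11.9 pos [0.6136 0.0159 0.0337] turn [ 0.19 -0.72  0.3 ] w 0.0177 F 55.0 wf [ 0.1 14.9 -0.2]
[0.613  0.0165 0.0325] shift cm [ 0.05 -0.07  0.12]
top 49 0.09853589137318153
scene 39 0.10193687798411277
```

At the stop (position unchanged while the force rose) and the casting is at about 100 mm. Withdrawing.

Emit:
send_rows(
  deltas=[
    {"hand": 255, "x": 0.5, "y": 0, "z": 0, "ax": 0, "ay": 0, "az": 0},
    {"hand": 255, "x": 1, "y": 0, "z": 0, "ax": 0, "ay": 0, "az": 0},
    {"hand": 255, "x": 1, "y": 0, "z": 0, "ax": 0, "ay": 0, "az": 0},
    {"hand": 255, "x": 1, "y": 0, "z": 0, "ax": 0, "ay": 0, "az": 0},
    {"hand": 255, "x": 1, "y": 0, "z": 0, "ax": 0, "ay": 0, "az": 0},
    {"hand": 255, "x": 1, "y": 0, "z": 0, "ax": 0, "ay": 0, "az": 0},
    {"hand": 255, "x": 1, "y": 0, "z": 0, "ax": 0, "ay": 0, "az": 0},
    {"hand": 255, "x": 1, "y": 0, "z": 0, "ax": 0, "ay": 0, "az": 0},
    {"hand": 255, "x": 1, "y": 0, "z": 0, "ax": 0, "ay": 0, "az": 0},
    {"hand": 255, "x": 1, "y": 0, "z": 0, "ax": 0, "ay": 0, "az": 0},
  ],
)

```text
time_s: 13.0
eef_pos: [0.6309, 0.1001, 0.0325]
ee_rot: [[0.204, 0.979, -0.0], [0.979, -0.204, -0.0], [-0.0, -0.0, -1.0]]
wrist_force: [0.4, -0.8, -1.2]
width: 0.0171
finger_force: 55.0
```

Emit:
send_rows(
  deltas=[
    {"hand": 255, "x": 0.5, "y": 0, "z": -2, "ax": 0, "ay": 0, "az": 0},
    {"hand": 255, "x": 0, "y": 0, "z": -3, "ax": 0, "ay": 0, "az": 0},
    {"hand": 255, "x": 0, "y": 0, "z": -3, "ax": 0, "ay": 0, "az": 0},
    {"hand": 255, "x": 0, "y": 0, "z": -2, "ax": 0, "ay": 0, "az": 0},
    {"hand": 255, "x": 0, "y": 0, "z": 0, "ax": 0, "ay": 0, "az": 0},
    {"hand": 255, "x": 0, "y": 0, "z": 0, "ax": 0, "ay": 0, "az": 0},
  ],
)

```text
time_s: 13.6
eef_pos: [0.6315, 0.1042, 0.1322]
ee_rot: [[0.204, 0.979, -0.0], [0.979, -0.204, -0.0], [-0.0, -0.0, -1.0]]
wrist_force: [0.3, 0.4, -1.6]
width: 0.0175
finger_force: 55.0
```

```bash
python3 - <<'E'
from h import *
go([(.4699,.2728,.134),(.4699,.2728,.0425)],79.05)
E
```

```text
t 13.6 pos [0.6315 0.1042 0.1322] turn [-0.    0.02 -0.8 ] w 0.0175 F 55.0 wf [ 0.3  0.4 -1.6]
[0.4699 0.2728 0.134 ] shift cm [ 13.48 -19.07  -0.18]
[0.4699 0.2728 0.0425] shift cm [0.   0.   9.15]
```

Emit:
send_rows(
  deltas=[
    {"hand": 255, "x": 0, "y": 0, "z": 0, "ax": 0, "ay": 0, "az": -0.8},
    {"hand": 255, "x": 1.5, "y": -2.12, "z": 0, "ax": 0, "ay": 0, "az": 0},
    {"hand": 255, "x": 1.5, "y": -2.12, "z": 0, "ax": 0, "ay": 0, "az": 0},
    {"hand": 255, "x": 1.5, "y": -2.12, "z": 0, "ax": 0, "ay": 0, "az": 0},
    {"hand": 255, "x": 1.5, "y": -2.12, "z": 0, "ax": 0, "ay": 0, "az": 0},
    {"hand": 255, "x": 1.5, "y": -2.12, "z": 0, "ax": 0, "ay": 0, "az": 0},
    {"hand": 255, "x": 1.5, "y": -2.12, "z": 0, "ax": 0, "ay": 0, "az": 0},
    {"hand": 255, "x": 1.5, "y": -2.12, "z": 0, "ax": 0, "ay": 0, "az": 0},
    {"hand": 255, "x": 1.5, "y": -2.12, "z": 0, "ax": 0, "ay": 0, "az": 0},
    {"hand": 255, "x": 1.5, "y": -2.12, "z": 0, "ax": 0, "ay": 0, "az": 0},
  ],
)

```text
time_s: 14.6
eef_pos: [0.4685, 0.2732, 0.1312]
ee_rot: [[0.189, 0.982, -0.002], [0.982, -0.189, -0.001], [-0.002, -0.002, -1.0]]
wrist_force: [0.2, 0.0, -1.7]
width: 0.0178
finger_force: 55.0
```

Emit:
send_rows(
  deltas=[
    {"hand": 255, "x": 0, "y": 0, "z": 1.5, "ax": 0, "ay": 0, "az": 0},
    {"hand": 255, "x": 0, "y": 0, "z": 1.5, "ax": 0, "ay": 0, "az": 0},
    {"hand": 255, "x": 0, "y": 0, "z": 0, "ax": 0, "ay": 0, "az": 0},
    {"hand": 255, "x": 0, "y": 0, "z": 0, "ax": 0, "ay": 0, "az": 0},
    {"hand": 255, "x": 0, "y": 0, "z": 0, "ax": 0, "ay": 0, "az": 0},
  ],
)

```text
time_s: 15.1
eef_pos: [0.4703, 0.273, 0.1027]
ee_rot: [[0.19, 0.982, 0.0], [0.982, -0.19, 0.0], [0.0, 0.0, -1.0]]
wrist_force: [0.8, 0.3, -1.1]
width: 0.0174
finger_force: 55.0
```

```bash
python3 - <<'E'
from h import *
im,A=cloud("top"); go([(.4699,.2728,.0425)],79.05)
ims,B=cloud("scene")
p=env.get_state()["eef_pos"]; r=np.radians(-100.95); u=np.array([np.cos(r),np.sin(r)]);n=np.array([-u[1],u[0]])
for nm,X in(("top",A),("scene",B)):
    P=X.reshape(-1,3); a=(P[:,:2]-p[:2])@u; b=(P[:,:2]-p[:2])@n
    for lo,hi in((-.08,-.025),(.04,.13)):
        m=(a>lo)&(a<hi)&(abs(b)<.014)&(P[:,2]>.085)&(P[:,2]<.14)
        if m.any(): print(nm,lo,m.sum(),np.percentile(P[m,2],[20,50,80]).round(4),np.median(b[m]).round(4),a[m].min().round(4),a[m].max().round(4))
E
```

```text
t 15.15 pos [0.4705 0.2731 0.1029] turn [ 0.03 -0.03 -0.02] w 0.0176 F 55.0 wf [ 1.   0.2 -0.5]
[0.4699 0.2728 0.0425] shift cm [-0.04 -0.05  6.04]
top 0.04 76 [0.1038 0.1057 0.1081] -0.0009 0.0403 0.1102
scene -0.08 203 [0.1064 0.1136 0.1155] 0.005 -0.0665 -0.0253
scene 0.04 12 [0.1087 0.1092 0.1102] 0.0016 0.0963 0.1077
```

Emit:
send_rows(
  deltas=[
    {"hand": 255, "x": 0, "y": 0, "z": 1.5, "ax": 0, "ay": 0, "az": 0},
    {"hand": 255, "x": 0, "y": 0, "z": 1.5, "ax": 0, "ay": 0, "az": 0},
    {"hand": 255, "x": 0, "y": 0, "z": 1.3, "ax": 0, "ay": 0, "az": 0},
    {"hand": 255, "x": 0, "y": 0, "z": 1, "ax": 0, "ay": 0, "az": 0},
    {"hand": 255, "x": 0, "y": 0, "z": 0.7, "ax": 0, "ay": 0, "az": 0},
    {"hand": 255, "x": 0, "y": 0, "z": 0, "ax": 0, "ay": 0, "az": 0},
    {"hand": 255, "x": 0, "y": 0, "z": 0, "ax": 0, "ay": 0, "az": 0},
    {"hand": 255, "x": 0, "y": 0, "z": 0.1, "ax": 0, "ay": 0, "az": 0},
    {"hand": 255, "x": 0, "y": 0, "z": 0, "ax": 0, "ay": 0, "az": 0},
  ],
)

```text
time_s: 16.1
eef_pos: [0.4703, 0.2732, 0.0427]
ee_rot: [[0.19, 0.982, 0.001], [0.982, -0.19, 0.0], [0.0, 0.001, -1.0]]
wrist_force: [-2.7, -1.1, 9.5]
width: 0.0177
finger_force: 55.0
```

The rod rests on the notch floor, so I'll release it.

Emit:
send_rows(
  deltas=[
    {"hand": 180, "x": 0, "y": 0, "z": -0.1, "ax": 0, "ay": 0, "az": 0},
    {"hand": 120, "x": 0, "y": 0, "z": 0, "ax": 0, "ay": 0, "az": 0},
    {"hand": 80, "x": 0, "y": 0, "z": 0, "ax": 0, "ay": 0, "az": 0},
    {"hand": 80, "x": 0, "y": 0, "z": 0, "ax": 0, "ay": 0, "az": 0},
    {"hand": 80, "x": 0, "y": 0, "z": 0, "ax": 0, "ay": 0, "az": 0},
    {"hand": 80, "x": 0, "y": 0, "z": 0, "ax": 0, "ay": 0, "az": 0},
    {"hand": 80, "x": 0, "y": 0, "z": -2, "ax": 0, "ay": 0, "az": 0},
    {"hand": 80, "x": 0, "y": 0, "z": -4, "ax": 0, "ay": 0, "az": 0},
    {"hand": 80, "x": 0, "y": 0, "z": -4, "ax": 0, "ay": 0, "az": 0},
    {"hand": 80, "x": 0, "y": 0, "z": -4, "ax": 0, "ay": 0, "az": 0},
  ],
)

```text
time_s: 17.1
eef_pos: [0.4697, 0.2728, 0.1839]
ee_rot: [[0.19, 0.982, -0.001], [0.982, -0.19, -0.0], [-0.0, -0.001, -1.0]]
wrist_force: [0.4, 0.9, 0.3]
width: 0.0647
finger_force: 0.0
```

```bash
python3 - <<'E'
from h import *
# casting grip: casting x=-4 => mould centre -4mm along U ; raised top at ~.100
c=mc-.004*U
go([(*c,.18),(*c,.120),(*c,.099)],78.2)
E
```

```text
t 17.1 pos [0.4697 0.2728 0.1839] turn [-0.03  0.02  0.86] w 0.0647 F 0.0 wf [0.4 0.9 0.3]
[ 0.5891 -0.098   0.18  ] shift cm [-33.85  19.27   0.39]
[ 0.5891 -0.098   0.12  ] shift cm [0. 0. 6.]
[ 0.5891 -0.098   0.099 ] shift cm [0.  0.  2.1]
```

Emit:
send_rows(
  deltas=[
    {"hand": 80, "x": -2.9, "y": 1.6, "z": 0, "ax": 0, "ay": 0, "az": 0.85},
    {"hand": 80, "x": -2.9, "y": 1.6, "z": 0, "ax": 0, "ay": 0, "az": 0},
    {"hand": 80, "x": -2.9, "y": 1.6, "z": 0, "ax": 0, "ay": 0, "az": 0},
    {"hand": 80, "x": -2.9, "y": 1.6, "z": 0, "ax": 0, "ay": 0, "az": 0},
    {"hand": 80, "x": -2.9, "y": 1.6, "z": 0, "ax": 0, "ay": 0, "az": 0},
    {"hand": 80, "x": -2.9, "y": 1.6, "z": 0, "ax": 0, "ay": 0, "az": 0},
  ],
)

```text
time_s: 17.7
eef_pos: [0.5291, 0.0818, 0.1826]
ee_rot: [[0.204, 0.979, 0.0], [0.979, -0.204, -0.0], [-0.0, 0.0, -1.0]]
wrist_force: [-0.3, 0.0, -0.7]
width: 0.0646
finger_force: 0.0
```

```bash
python3 - <<'E'
from h import *
im,A=cloud("top"); ims,B=cloud("scene"); P=A.reshape(-1,3)
cv2.imwrite("pics/t4.png",cv2.convertScaleAbs(np.hstack([cv2.resize(im[225:295,190:270],None,fx=5,fy=5),cv2.resize(im[170:240,320:400],None,fx=5,fy=5)]),alpha=1.6))
hsv=cv2.cvtColor(im,cv2.COLOR_BGR2HSV); x0,y0=190,225
m=((hsv[...,1]<60)&(hsv[...,2]>90)).astype(np.uint8)[y0:295,x0:280]
nc,l,st,ce=cv2.connectedComponentsWithStats(m)
for k in np.argsort(-st[1:,4])[:3]+1:
    v,u=np.nonzero(l==k); r=cv2.minAreaRect(px2w("top",np.c_[u+x0,v+y0],.053)[:,:2].astype(np.float32)); print(st[k],np.round(r[0],4),np.round(r[1],4),r[2])
# casting top: points above .092 near mould
for nm,X in(("top",A),("scene",B)):
    Q=X.reshape(-1,3); m=(np.hypot(*(Q[:,:2]-mc).T)<.06)&(Q[:,2]>.0925)&(Q[:,2]<.11); Q=Q[m]
    d=(Q[:,:2]-mc); a=d@U; b=d@np.array([-U[1],U[0]])
    print(nm,m.sum(),np.median(Q[:,2]),"a",np.percentile(a,[1,99]).round(4),"b stem",np.percentile(b[a<.008],[2,98]).round(4),"b bar",np.percentile(b[a>.016],[2,98]).round(4))
c=mc-.004*U
go([(*c,.18),(*c,.120),(*c,.099)],78.2)
E
```

```text
[  9  42  49  15 287] [0.3896 0.2788] [0.1401 0.0172] 79.10061645507812
[ 13  14  61  16 269] [0.4659 0.2511] [0.1743 0.0179] 79.04341888427734
top 458 0.0990657032571648 a [-0.0391  0.0393] b stem [-0.0152  0.0148] b bar [-0.0341  0.033 ]
scene 469 0.10109452717685308 a [-0.0414  0.0392] b stem [-0.0151  0.0147] b bar [-0.0344  0.0348]
t 17.8 pos [0.53   0.0772 0.1822] turn [ 0.04  0.19 -0.47] w 0.0646 F 0.0 wf [ 0.3 -0.2  0.1]
[ 0.5891 -0.098   0.18  ] shift cm [-15.94   9.36   0.22]
[ 0.5891 -0.098   0.12  ] shift cm [0. 0. 6.]
[ 0.5891 -0.098   0.099 ] shift cm [0.  0.  2.1]
```

View pics/t4.png

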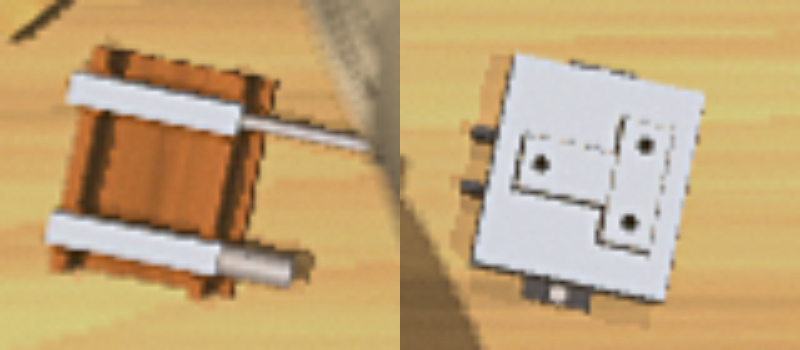

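The rod is back in its cradle and the casting stands proud, centred on the mould. Going for the casting.

Emit:
send_rows(
  deltas=[
    {"hand": 90, "x": -2.66, "y": 1.56, "z": 0, "ax": 0, "ay": 0, "az": 0},
    {"hand": 90, "x": -2.66, "y": 1.56, "z": 0, "ax": 0, "ay": 0, "az": 0},
    {"hand": 90, "x": -2.66, "y": 1.56, "z": 0, "ax": 0, "ay": 0, "az": 0},
    {"hand": 90, "x": -2.66, "y": 1.56, "z": 0, "ax": 0, "ay": 0, "az": 0},
    {"hand": 90, "x": -2.66, "y": 1.56, "z": 0.2, "ax": 0, "ay": 0, "az": 0},
    {"hand": 90, "x": -2.5, "y": 1.5, "z": 2, "ax": 0, "ay": 0, "az": 0},
    {"hand": 90, "x": 0, "y": 0, "z": 2, "ax": 0, "ay": 0, "az": 0},
    {"hand": 90, "x": 0, "y": 0, "z": 2, "ax": 0, "ay": 0, "az": 0},
    {"hand": 90, "x": 0, "y": 0, "z": 0, "ax": 0, "ay": 0, "az": 0},
    {"hand": 90, "x": 0, "y": 0, "z": 0, "ax": 0, "ay": 0, "az": 0},
    {"hand": 90, "x": 0, "y": 0, "z": 0, "ax": 0, "ay": 0, "az": 0},
    {"hand": 90, "x": 0, "y": 0, "z": 0, "ax": 0, "ay": 0, "az": 0},
  ],
  force=25,
)

```text
time_s: 19.0
eef_pos: [0.5885, -0.0902, 0.1218]
ee_rot: [[0.204, 0.979, 0.002], [0.979, -0.204, -0.0], [0.0, 0.002, -1.0]]
wrist_force: [-0.3, 0.6, -0.7]
width: 0.0607
finger_force: 0.0
```

```bash
python3 - <<'E'
from h import *
c=mc-.004*U
go([(*c,.0988)],78.2)
E
```

```text
t 19.0 pos [ 0.5885 -0.0902  0.1218] turn [ 0.12 -0.01  0.02] w 0.0607 F 0.0 wf [-0.3  0.6 -0.7]
[ 0.5891 -0.098   0.0988] shift cm [-0.75  0.22  2.3 ]
```

Emit:
send_rows(
  deltas=[
    {"hand": 90, "x": -0.75, "y": 0.2, "z": 0, "ax": 0, "ay": 0, "az": 0},
    {"hand": 90, "x": 0, "y": 0, "z": 0.7, "ax": 0, "ay": 0, "az": 0},
    {"hand": 90, "x": 0, "y": 0, "z": 0.7, "ax": 0, "ay": 0, "az": 0},
    {"hand": 90, "x": 0, "y": 0, "z": 0.5, "ax": 0, "ay": 0, "az": 0},
    {"hand": 90, "x": 0, "y": 0, "z": 0.3, "ax": 0, "ay": 0, "az": 0},
    {"hand": 90, "x": 0, "y": 0, "z": 0, "ax": 0, "ay": 0, "az": 0},
    {"hand": 90, "x": 0, "y": 0, "z": 0, "ax": 0, "ay": 0, "az": 0},
    {"hand": 90, "x": 0, "y": 0, "z": 0, "ax": 0, "ay": 0, "az": 0},
  ],
)

```text
time_s: 19.8
eef_pos: [0.5882, -0.0982, 0.0987]
ee_rot: [[0.204, 0.979, 0.0], [0.979, -0.204, 0.0], [0.0, 0.0, -1.0]]
wrist_force: [0.6, -0.2, 0.3]
width: 0.0608
finger_force: 0.0
```

```bash
python3 - <<'E'
from h import *
c=mc-.004*U
go([(*c,.0988)],78.2)
E
```

```text
t 19.8 pos [ 0.5882 -0.0982  0.0987] turn [ 0.02 -0.01  0.  ] w 0.0608 F 0.0 wf [ 0.6 -0.2  0.3]
[ 0.5891 -0.098   0.0988] shift cm [ 0.04  0.08 -0.01]
```

Emit:
send_rows(
  deltas=[
    {"hand": 140, "x": 0, "y": 0.08, "z": 0, "ax": 0, "ay": 0, "az": 0},
    {"hand": 160, "x": 0, "y": 0, "z": 0, "ax": 0, "ay": 0, "az": 0},
    {"hand": 190, "x": 0, "y": 0, "z": 0, "ax": 0, "ay": 0, "az": 0},
    {"hand": 255, "x": 0, "y": 0, "z": 0, "ax": 0, "ay": 0, "az": 0},
    {"hand": 255, "x": 0, "y": 0, "z": 0, "ax": 0, "ay": 0, "az": 0},
    {"hand": 255, "x": 0, "y": 0, "z": 0, "ax": 0, "ay": 0, "az": 0},
    {"hand": 255, "x": 0, "y": 0, "z": 0, "ax": 0, "ay": 0, "az": 0},
    {"hand": 255, "x": 0, "y": 0, "z": 0, "ax": 0, "ay": 0, "az": 0},
  ],
  force=30,
)

```text
time_s: 20.6
eef_pos: [0.5889, -0.0984, 0.0986]
ee_rot: [[0.205, 0.979, 0.0], [0.979, -0.205, -0.0], [0.0, 0.0, -1.0]]
wrist_force: [-0.3, 0.7, 0.7]
width: 0.0297
finger_force: 30.0
```

Emit:
send_rows(
  deltas=[
    {"hand": 255, "x": 0, "y": 0, "z": -0.4, "ax": 0, "ay": 0, "az": 0},
    {"hand": 255, "x": 0, "y": 0, "z": -0.6, "ax": 0, "ay": 0, "az": 0},
    {"hand": 255, "x": 0, "y": 0, "z": -0.8, "ax": 0, "ay": 0, "az": 0},
    {"hand": 255, "x": 0, "y": 0, "z": -1, "ax": 0, "ay": 0, "az": 0},
    {"hand": 255, "x": 0, "y": 0, "z": -1.5, "ax": 0, "ay": 0, "az": 0},
    {"hand": 255, "x": 0, "y": 0, "z": -2, "ax": 0, "ay": 0, "az": 0},
    {"hand": 255, "x": 0, "y": 0, "z": -2, "ax": 0, "ay": 0, "az": 0},
    {"hand": 255, "x": 0, "y": 0, "z": -1, "ax": 0, "ay": 0, "az": 0},
    {"hand": 255, "x": 0, "y": 0, "z": 0, "ax": 0, "ay": 0, "az": 0},
    {"hand": 255, "x": 0, "y": 0, "z": 0, "ax": 0, "ay": 0, "az": 0},
  ],
)

```text
time_s: 21.6
eef_pos: [0.5885, -0.0985, 0.1913]
ee_rot: [[0.205, 0.979, -0.0], [0.979, -0.205, -0.0], [-0.0, -0.0, -1.0]]
wrist_force: [0.3, -0.5, -1.2]
width: 0.0298
finger_force: 30.0
```

```bash
python3 - <<'E'
from h import *
# casting origin at tray centre moved 8 mm toward the robot; tcp = origin -4mm along U
t=np.array([.5208-.008,-.3578+.0015]); r=np.radians(-100.8); c=t-.004*np.array([np.cos(r),np.sin(r)])
im,A=cloud("scene"); p=env.get_state()["eef_pos"]; P=A.reshape(-1,3); d=P[:,:2]-p[:2]
a=d@U;b=d@np.array([-U[1],U[0]])
for lo,hi in((-.035,-.015),(.02,.04)):
    m=(a>lo)&(a<hi)&(abs(b)<.034)&(abs(P[:,2]-p[2])<.02); print(lo,m.sum(),np.median(P[m,2])-p[2])
go([(*c,.19),(*c,.05),(*c,.0275)],79.2)
E
```

```text
-0.035 96 0.002834295089378519
0.02 91 0.003451185232756976
t 21.65 pos [ 0.5881 -0.0985  0.1908] turn [-0.08  0.01 -1.01] w 0.0298 F 30.0 wf [-0.1  0.5 -2.2]
[ 0.5135 -0.3524  0.19  ] shift cm [-26.34  -2.57   0.08]
[ 0.5135 -0.3524  0.05  ] shift cm [ 0.  0. 14.]
[ 0.5135 -0.3524  0.0275] shift cm [0.   0.   2.25]
```

The casting is held level. Carrying it to the tray.

Emit:
send_rows(
  deltas=[
    {"hand": 255, "x": -1, "y": -0.1, "z": 0, "ax": 0, "ay": 0, "az": -1},
    {"hand": 255, "x": -2.3, "y": -0.23, "z": 0, "ax": 0, "ay": 0, "az": 0},
    {"hand": 255, "x": -2.6, "y": -0.25, "z": 0, "ax": 0, "ay": 0, "az": 0},
    {"hand": 255, "x": -2.6, "y": -0.25, "z": 0, "ax": 0, "ay": 0, "az": 0},
    {"hand": 255, "x": -2.6, "y": -0.25, "z": 0, "ax": 0, "ay": 0, "az": 0},
    {"hand": 255, "x": -2.6, "y": -0.25, "z": 0, "ax": 0, "ay": 0, "az": 0},
    {"hand": 255, "x": -2.6, "y": -0.25, "z": 0, "ax": 0, "ay": 0, "az": 0},
    {"hand": 255, "x": -2.6, "y": -0.25, "z": 0, "ax": 0, "ay": 0, "az": 0},
    {"hand": 255, "x": -2.6, "y": -0.25, "z": 0, "ax": 0, "ay": 0, "az": 0},
    {"hand": 255, "x": -2.6, "y": -0.25, "z": 0, "ax": 0, "ay": 0, "az": 0},
    {"hand": 255, "x": -1.6, "y": -0.17, "z": 0, "ax": 0, "ay": 0, "az": 0},
    {"hand": 255, "x": -0.6, "y": -0.07, "z": 0, "ax": 0, "ay": 0, "az": 0},
  ],
)

```text
time_s: 22.85
eef_pos: [0.5127, -0.3537, 0.1905]
ee_rot: [[0.19, 0.982, -0.002], [0.982, -0.19, 0.0], [-0.0, -0.002, -1.0]]
wrist_force: [0.4, -0.2, -0.9]
width: 0.03
finger_force: 30.0
```

Emit:
send_rows(
  deltas=[
    {"hand": 255, "x": 0, "y": 0, "z": 1, "ax": 0, "ay": 0, "az": 0},
    {"hand": 255, "x": 0, "y": 0, "z": 2, "ax": 0, "ay": 0, "az": 0},
    {"hand": 255, "x": 0, "y": 0, "z": 2, "ax": 0, "ay": 0, "az": 0},
    {"hand": 255, "x": 0, "y": 0, "z": 2, "ax": 0, "ay": 0, "az": 0},
    {"hand": 255, "x": 0, "y": 0, "z": 2, "ax": 0, "ay": 0, "az": 0},
    {"hand": 255, "x": 0, "y": 0, "z": 2, "ax": 0, "ay": 0, "az": 0},
    {"hand": 255, "x": 0, "y": 0, "z": 1, "ax": 0, "ay": 0, "az": 0},
    {"hand": 255, "x": 0, "y": 0, "z": 0, "ax": 0, "ay": 0, "az": 0},
    {"hand": 255, "x": 0, "y": 0, "z": 0, "ax": 0, "ay": 0, "az": 0},
    {"hand": 255, "x": 0, "y": 0, "z": 0, "ax": 0, "ay": 0, "az": 0},
  ],
)

```text
time_s: 23.85
eef_pos: [0.5151, -0.3519, 0.0726]
ee_rot: [[0.187, 0.982, 0.002], [0.982, -0.187, -0.001], [-0.0, 0.002, -1.0]]
wrist_force: [-0.5, -1.1, -0.1]
width: 0.0297
finger_force: 30.0
```

```bash
python3 - <<'E'
from h import *
t=np.array([.5208-.008,-.3578+.0015]); r=np.radians(-100.8); c=t-.004*np.array([np.cos(r),np.sin(r)])
go([(*c,.0275)],79.2)
E
```

```text
t 23.85 pos [ 0.5151 -0.3519  0.0726] turn [0.11 0.02 0.02] w 0.0297 F 30.0 wf [-0.5 -1.1 -0.1]
[ 0.5135 -0.3524  0.0275] shift cm [-0.07 -0.14  4.51]
```

Emit:
send_rows(
  deltas=[
    {"hand": 255, "x": 0, "y": -0.1, "z": 1.2, "ax": 0, "ay": 0, "az": 0},
    {"hand": 255, "x": 0, "y": 0, "z": 1.2, "ax": 0, "ay": 0, "az": 0},
    {"hand": 255, "x": 0, "y": 0, "z": 0.9, "ax": 0, "ay": 0, "az": 0},
    {"hand": 255, "x": 0, "y": 0, "z": 0.6, "ax": 0, "ay": 0, "az": 0},
    {"hand": 255, "x": 0, "y": 0, "z": 0.4, "ax": 0, "ay": 0, "az": 0},
    {"hand": 255, "x": 0, "y": 0, "z": 0.2, "ax": 0, "ay": 0, "az": 0},
    {"hand": 255, "x": 0, "y": 0, "z": 0, "ax": 0, "ay": 0, "az": 0},
    {"hand": 255, "x": 0, "y": 0, "z": 0, "ax": 0, "ay": 0, "az": 0},
    {"hand": 255, "x": 0, "y": 0, "z": 0, "ax": 0, "ay": 0, "az": 0},
  ],
)

```text
time_s: 24.75
eef_pos: [0.5131, -0.3516, 0.0269]
ee_rot: [[0.187, 0.982, -0.0], [0.982, -0.187, 0.0], [0.0, -0.0, -1.0]]
wrist_force: [-2.6, 1.0, 5.9]
width: 0.0301
finger_force: 30.0
```

Contact with the tray floor (≈7 N). Releasing slowly, then retreating.

Emit:
send_rows(
  deltas=[
    {"hand": 160, "x": 0, "y": 0, "z": 0, "ax": 0, "ay": 0, "az": 0},
    {"hand": 140, "x": 0, "y": 0, "z": 0, "ax": 0, "ay": 0, "az": 0},
    {"hand": 120, "x": 0, "y": 0, "z": 0, "ax": 0, "ay": 0, "az": 0},
    {"hand": 120, "x": 0, "y": 0, "z": 0, "ax": 0, "ay": 0, "az": 0},
    {"hand": 120, "x": 0, "y": 0, "z": 0, "ax": 0, "ay": 0, "az": 0},
    {"hand": 120, "x": 0, "y": 0, "z": -1, "ax": 0, "ay": 0, "az": 0},
    {"hand": 120, "x": 0, "y": 0, "z": -3, "ax": 0, "ay": 0, "az": 0},
    {"hand": 120, "x": 0, "y": 0, "z": -4, "ax": 0, "ay": 0, "az": 0},
    {"hand": 120, "x": 0, "y": 0, "z": -4, "ax": 0, "ay": 0, "az": 0},
    {"hand": 120, "x": 0, "y": 0, "z": -4, "ax": 0, "ay": 0, "az": 0},
    {"hand": 120, "x": 0, "y": 0, "z": -4, "ax": 0, "ay": 0, "az": 0},
  ],
)

```text
time_s: 25.85
eef_pos: [0.513, -0.3515, 0.2291]
ee_rot: [[0.187, 0.982, 0.001], [0.982, -0.187, -0.0], [-0.0, 0.001, -1.0]]
wrist_force: [0.7, 0.0, 0.0]
width: 0.0496
finger_force: 0.0
```

Emit:
send_rows(
  deltas=[
    {"hand": 120, "x": -3, "y": -2, "z": 0, "ax": 0, "ay": 0, "az": 0},
    {"hand": 120, "x": -3, "y": -2, "z": 0, "ax": 0, "ay": 0, "az": 0},
    {"hand": 120, "x": -3, "y": -2, "z": 0, "ax": 0, "ay": 0, "az": 0},
    {"hand": 120, "x": -3, "y": -1, "z": 0, "ax": 0, "ay": 0, "az": 0},
    {"hand": 120, "x": 0, "y": 0, "z": 0, "ax": 0, "ay": 0, "az": 0},
    {"hand": 120, "x": 0, "y": 0, "z": 0, "ax": 0, "ay": 0, "az": 0},
    {"hand": 120, "x": 0, "y": 0, "z": 0, "ax": 0, "ay": 0, "az": 0},
  ],
)

```text
time_s: 26.55
eef_pos: [0.423, -0.4551, 0.227]
ee_rot: [[0.186, 0.983, 0.001], [0.983, -0.186, 0.001], [0.001, 0.001, -1.0]]
wrist_force: [-0.1, 0.9, 0.4]
width: 0.0496
finger_force: 0.0
```

```bash
python3 - <<'E'
from h import *
im,A=cloud("scene"); cv2.imwrite("pics/f.png",im)
P=A.reshape(-1,3); t=np.array([.5208,-.3578]); m=(np.hypot(*(P[:,:2]-t).T)<.06)&(P[:,2]>.024)&(P[:,2]<.05)
print(m.sum(),np.median(P[m],0)); Q=P[m]; print(np.linalg.lstsq(np.c_[Q[:,:2],np.ones(len(Q))],Q[:,2],rcond=None)[0])
E
```

```text
307 [ 0.51297305 -0.36661074  0.0297086 ]
[-0.01507728  0.01081451  0.04120396]
```

View pics/f.png

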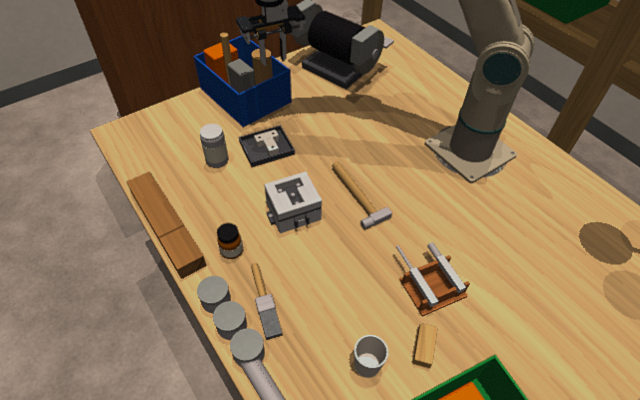

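The casting lies flat in the tray (267,143), the rod is in its cradle (415,270), and everything else is where it was.

```bash
python3 -c "
from h import *
print(env.finish_job())"
```

```text
the job is handed in; nothing more can be done
None
```

The job is handed in: the rod pressed the tab to its stop and is back in its cradle, the casting lies flat in the tray the same face up, and the other tools and containers look undisturbed; no verdict was returned.

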